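# Bin the expired pill bottle through the sprung flap

## Task

The amber pill bottle with the red cap has expired. Stand it upright over the slot of the yellow waste bin, push it down through the sprung white flap while still holding it (do not drop or throw it at the flap), and let go so that it falls in and the flap springs shut. Leave the white-capped bottle standing where it is.

Things in the scene. Friction and masses are not known exactly. Their poses are not given: they have to be found in the camera images.
- bottle_red: Expired pill bottle: amber cylinder 34 mm in diameter, 78 mm tall, white label, red screw cap on top 36 mm in diameter, 22 mm tall (100 mm in all); 85 g. Stands upright on the counter, 60 mm or more of free space around it. Origin at the centre of its underside, z up to the cap. Grip it by the cap, about 87 mm above its underside.
- bottle_white: A bottle of the same shape and size with a white cap, still good: to be left alone. Origin at the centre of its underside. A third one like it has a green cap.
- waste_bin: Fixed yellow bin, blue lid, 208 x 208 mm, lid top 200 mm up; origin at the centre of its underside, z up, yaw within 0.35 rad. In mid lid, above the origin, a slot 62 mm along bin x, 124 mm along bin y, filled by the white flap. Fingers may dip into the slot if they close along bin y (the long way). A smooth guide hangs 75 mm below the slot's +x edge. Hollow, empty inside.
- flap (a joint): White flap filling the slot, 58 x 120 mm, its top 2.5 mm below the lid's, hinged at the slot's bin -x edge. 0 = shut, level; positive = swung down into the bin, at most 1.45 rad. Sprung: bears a bottle set on it, yields to 1 to 2 N more; about 1 rad with a bottle in the slot. Let go with the cap's top about level with the lid, the bottle slides in and the flap springs shut.
There are look-alikes about, which are no part of the job. Leave any black or blue look-alike of the bottle_red alone.

How it is judged:
On the way:
1. the held red-capped bottle, upright, pushes the flap well open (value of joint flap above 0.5 rad and contact force between the fingers and bottle_red above 1 N and contact force between bottle_red and waste_bin above 0.1 N and angle between bottle_red's own z axis and vertical below 0.5 rad), for 0.1 s.
At the end, for the whole second after the job is handed in: the red-capped bottle is inside the waste bin (its underside within the bin's walls and less than 120 mm above its foot), the flap is shut to within 0.15 rad, and the white-capped bottle stands upright within 30 mm of where it was (x of bottle_red in the frame of waste_bin between -0.1 and 0.1 m and y of bottle_red in the frame of waste_bin between -0.1 and 0.1 m and z of bottle_red in the frame of waste_bin below 0.12 m and value of joint flap below 0.15 rad and distance of bottle_white from where it was at the start of the episode below 0.03 m and angle between bottle_white's own z axis and vertical below 0.2 rad); the robot touches nothing.
It fails at once if the white-capped bottle is knocked over (angle between bottle_white's own z axis and vertical above 0.8 rad).
It also fails if it takes over 38 s, if anything falls off the work surface, if the arm or the gripper's body presses on something with over 40 N, if the wrist force passes 120 N, or if a joint passes its speed limit or range.

## Robot

A 6-joint arm with a two-finger parallel gripper is mounted at the origin on the work surface. World frame = base frame: x ahead of the robot, y to its left, z up, the work surface at z = 0. Lengths are in m, angles in rad, forces in N, time in s.
With the tool pointing down it reaches from about 0.25 to 0.725 m from the base axis. Payload 4 kg.
Tool frame: the origin (TCP) lies at the very end of the fingers, on their centre line; the grasp point (between the pads) lies 19 mm behind it; z points along the fingers, y is the line along which they close (so a half turn about z gives the same grasp; the last joint's range is limited). The gripper opens to 85 mm and grips with 20 to 120 N. Pads are 22 mm wide; open, the fingers measure 114 mm over their backs; the gripper's body (76 mm by 85 mm) begins 54 mm behind the grasp point. The pads swing forward as they close: fully open they stand 13 mm farther back than shut.
Start: joints at [1.279, 0.241, 0.005, 1.335, 0, 1.571], TCP at [0.144, 0.479, 0.231] pointing down, gripper open.
Joint ranges: [-2.72, 2.72], [-1.05, 1.87], [-1.09, 1.28], [-1.99, 2.15], [-1.42, 1.44], [-3.14, 3.14]. Speed limits (rad/s): [2.79, 2.79, 3.14, 3.14, 3.14, 3.14].

## Interface

Orientations are given as a unit quaternion [x, y, z, w].
In Python, from workcell import bot gives the robot as it stands.
- The arm moves only by the tool carry_out, never from a script. Its argument "increments" is one flat list of numbers, 5 for each row, row after row: the finger opening in cm, from 0 to 8.54, then the shift along the tool's x, y, z in cm, then the turn about the tool's z in rad. A call has exactly 5 rows; each row shifts and turns the commanded pose from where the row before left it, along the tool's axes as they then stand; what a row does not reach is not made up. A row lasts 1/8 s, in which the tool goes at most 62.5 mm and 10.7 degrees, less where a joint would pass 70% of its speed; a pose out of reach is approached as far as the arm can. A call with a gripper value outside its range is refused whole. The fingers move at their own pace and stop on an object; the grip force is fixed at half the most. Time passes only in rows, so rows that do not move let the fingers close, or fill a call up. It gives the time, the measured TCP pose, the force, the opening and the grip force at its end, in the units of the state.
- bot.get_obs(): the state, without advancing time (a new reading comes with each control period).
- bot.camera(name): name is "scene" or "side" or "wrist"; returns a dict with "pixels" (420x560x3 uint8, blue, green, red), "range_z" (420x560 float32, m along the optical axis (not along the pixel's ray), 0 where there is no reading), "mtx" (3x3 intrinsics, pixels), "D" ([k1, k2, p1, p2, k3] as OpenCV has them; the pictures are not rectified), "eye" and "attitude" of the camera in the world. Camera axes: x right, y down, z forward; pixel columns grow to the right and rows downward; lengths in m; the calibration is good to about 2 mm. A picture is of the moment at which its call begins.
- bot.job_done(): hands the job in; it is judged then, once.
Trained networks look in a picture, given as the dict that the camera call returned (one of the last four; its "shot" number tells which), for a name from the list of things; names that differ only in an ending like _2 or _b are one class to them, and where a whole thing is asked for, a point or a joint stands for the part that bears it (a point fixed in the world has none). Each returns a list of dicts, best first, with "p" (0 to 1); they miss things now and then, are a little off and sometimes report something else, mostly with a low value. They report only what shows in the picture. A call takes as long as a camera call. They do not tell look-alikes from the thing itself.
- bot.find_in(picture, name): "xyz" ([x, y, z] in m, in the coordinates of the camera as it stood for that picture, good to about 4 mm: the middle of the surface that is visible of it).
- bot.regions_of(picture, name): "mask" (420x560 bool, what is visible of it).
- bot.place_of(picture, name): "xyz" ([x, y, z] in m, in the coordinates of the camera as it stood for that picture, good to about 4 mm: a listed point, or the origin of a listed thing).
The state is a dict: "clock": time; "joint_pos": joint angles; "joint_vel": joint speeds; "tau": joint torques, N m; "eef_pos": TCP position; "tool_rot": TCP orientation; "ft_force": force on the tool from outside, world axes, zero at the start; "ft_torque": the same for the moment, N m; "grip_width": finger opening in m; "grasp_force": force on a finger pad.
Only numpy, scipy, OpenCV 4.12 (cv2) and the standard library are available. Lean on these libraries where they do the work, as an engineer would, in place of code of your own. Each camera call takes 0.05 s, during which the arm holds its last target. There are 200 camera calls.

## Working session

There is one attempt and no reset: what is moved stays moved. The work goes in short steps, Python scripts to look and compute and a tool call to move; the robot and the scene stay as the last step left them, time stands still between calls to the robot, and variables do not carry over. Pictures are saved under pics/ and viewed, at most 10 in all, crops included, and the job is handed in when it is done.

Besides the shell and the picture viewer there is one more tool, called after "Request:" as name(argument=value, ...), one argument or row to a line, values as JSON. carry_out: Moves the arm, as the interface text tells. Its arguments: {"type":"object","properties":{"increments":{"type":"array","items":{"type":"number"}}},"required":["increments"]}

```bash
mkdir -p pics; cat > h.py <<'E'
import numpy as np, cv2
from scipy.spatial.transform import Rotation as R
from workcell import bot
def rot(c):
    a=np.array(c["attitude"],float)
    return a if a.shape==(3,3) else R.from_quat(a).as_matrix()
def w(c,p): return rot(c)@np.array(p,float)+np.array(c["eye"])
def cloud(c,mask=None):
    z=c["range_z"]; m=z>0
    if mask is not None: m&=mask
    v,u=np.nonzero(m)
    n=cv2.undistortPoints(np.stack([u,v],1).astype(np.float64)[:,None],c["mtx"],np.array(c["D"],float))[:,0]
    zz=z[v,u][:,None]
    return np.hstack([n*zz,zz])@rot(c).T+np.array(c["eye"]),u,v
E
python3 - <<'E'
from h import *
o=bot.get_obs(); print(o["eef_pos"],o["tool_rot"],o["clock"])
ims=[]
for n in ("scene","side"):
    c=bot.camera(n); ims.append(c["pixels"])
    print(n,c["eye"],c["attitude"])
    for k in ("bottle_red","waste_bin","bottle_white"):
        for d in bot.place_of(c,k): 
            x=np.array(d["xyz"]);uv=cv2.projectPoints(x[None],np.zeros(3),np.zeros(3),c["mtx"],np.array(c["D"],float))[0].ravel()
            print(k,round(d["p"],2),w(c,x).round(3),uv.round())
cv2.imwrite("pics/a.png",ims[0]); cv2.imwrite("pics/b.png",ims[1])
E
```

```text
[0.14365166 0.4782696  0.23043663] [ 1.45386884e-01  9.89374352e-01 -1.01102281e-03 -1.53566398e-04] 0.0
scene [1.10109317 0.30145591 0.54949319] [ 0.48292736  0.72658338 -0.41098651 -0.26447656]
bottle_red 0.84 [0.4   0.128 0.003] [334. 255.]
bottle_red 0.58 [ 0.471  0.129 -0.002] [325. 276.]
waste_bin 0.89 [ 0.566 -0.211  0.006] [167. 261.]
bottle_white 0.68 [0.645 0.138 0.005] [300. 333.]
side [0.20695166 0.44123715 0.63862073] [-0.28167257  0.87571001 -0.37455539  0.11619296]
bottle_red 0.59 [ 0.398  0.126 -0.001] [292. 321.]
bottle_red 0.58 [0.469 0.129 0.001] [260. 302.]
waste_bin 0.92 [ 0.563 -0.209 -0.002] [313. 187.]
bottle_white 0.98 [ 0.644  0.142 -0.002] [188. 264.]
```

View pics/a.png

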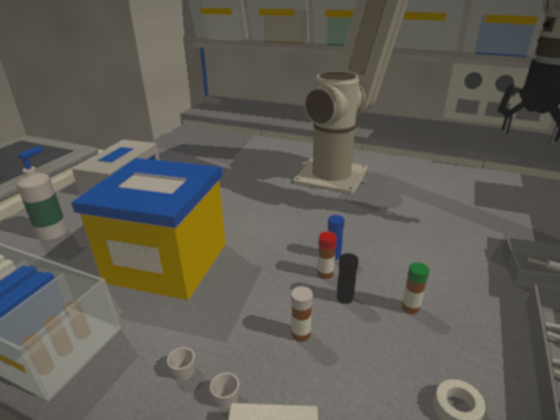

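View pics/b.png

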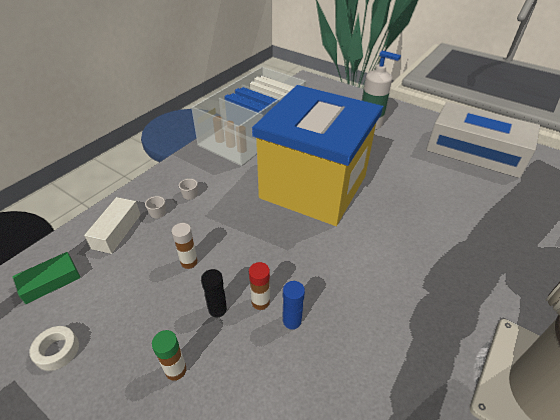

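Scene picture: blue bottle at (336,235), black at (347,278), red-capped at (326,255), white-capped at (301,313), green-capped at (415,288). Side picture: red-capped at (260,285), flap at (320,117). The red-capped amber one at about (0.470, 0.129) fits the description. I'll measure it precisely and confirm with a crop.

```bash
python3 - <<'E'
from h import *
for n in ("side","scene"):
    c=bot.camera(n); P,u,v=cloud(c); px=c["pixels"][v,u].astype(int); hsv=cv2.cvtColor(c["pixels"],cv2.COLOR_BGR2HSV)[v,u].astype(int)
    red=(px[:,2]>110)&(px[:,1]<60)&(px[:,0]<60)&(abs(P[:,0]-.47)<.04)&(abs(P[:,1]-.129)<.04)
    top=red&(P[:,2]>.096); r=P[top]
    print(n,"cap",red.sum(),len(r),r.mean(0).round(4),r.min(0).round(3),r.max(0).round(3), cv2.minEnclosingCircle((r[:,:2]*1000).astype(np.float32)))
    near=(abs(P[:,0]-.565)<.16)&(abs(P[:,1]+.21)<.16)&(P[:,2]>.185)&(P[:,2]<.215)
    blue=near&(px[:,0]>px[:,2]+40); wh=near&(hsv[:,1]<70)&(np.hypot(P[:,0]-.565,P[:,1]+.21)<.09)
    for nm,m in (("lid",blue&(P[:,2]>.194)),("flap",wh)):
        print(nm,m.sum(),np.median(P[m,2]).round(4),cv2.minAreaRect((P[m,:2]*1000).astype(np.float32)))
    for q,(cx,cy) in dict(blue=(.4,.127),white=(.645,.14)).items():
        m=(np.hypot(P[:,0]-cx,P[:,1]-cy)<.035)&(P[:,2]>.094); print(q,P[m].mean(0).round(3),m.sum())
    m=(P[:,2]>.09)&(P[:,2]<.11)&(px.max(1)<60)&(P[:,1]>0)&(P[:,1]<.3)&(P[:,0]>.4)&(P[:,0]<.7);print("black",P[m].mean(0).round(3),P[m].std(0).round(3))
    if n=="side": cv2.imwrite("pics/c.png",cv2.resize(c["pixels"][220:390,140:340],None,fx=3,fy=3,interpolation=2))
E
```

```text
side cap 378 278 [0.4674 0.1303 0.0993] [0.451 0.113 0.096] [0.484 0.147 0.102] ((468.0931701660156, 128.5788116455078), 18.628095626831055)
lid 4653 0.1996 ((563.7051391601562, -209.91952514648438), (214.21408081054688, 215.22207641601562), 7.860833168029785)
flap 846 0.1973 ((562.6878662109375, -213.3798828125), (64.95040130615234, 124.97825622558594), 8.233749389648438)
blue [0.398 0.129 0.099] 348
white [0.642 0.141 0.099] 236
black [0.521 0.189 0.099] [0.009 0.009 0.002]
scene cap 182 141 [0.472  0.1306 0.1013] [0.453 0.113 0.096] [0.487 0.146 0.103] ((470.2585144042969, 129.20579528808594), 17.26912498474121)
lid 4689 0.202 ((564.6304931640625, -210.55645751953125), (214.4620819091797, 213.00149536132812), 8.466307640075684)
flap 909 0.2002 ((561.979736328125, -211.193603515625), (70.76507568359375, 127.22999572753906), 7.469599723815918)
blue [0.404 0.127 0.101] 157
white [0.647 0.14  0.101] 314
black [0.53  0.188 0.099] [0.009 0.009 0.004]
```

View pics/c.png

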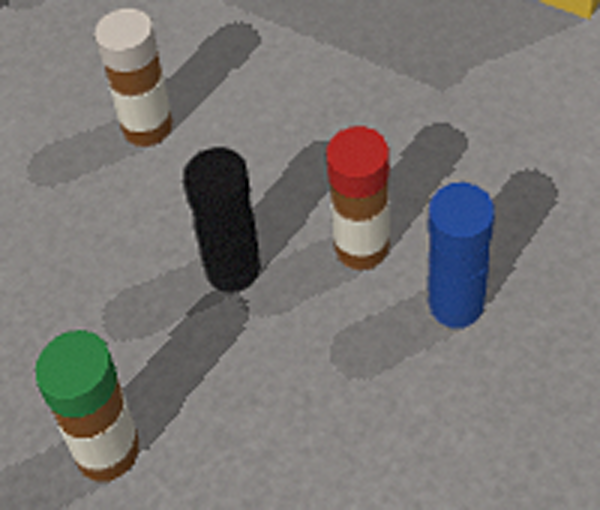

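The crop shows the red-capped amber bottle at (358,195), with black to its left and blue to its right. Its cap centre is at (0.470, 0.130), top at 0.100. The bin centre is at (0.564, -0.210), yaw 0.14, lid at 0.200. All of these agree with the given sizes. First I turn the fingers onto bin y and head over to the bottle.

Request:
carry_out(
  increments=[6.2,0,0,0,-0.145,6.2,0,0,0,-0.145,6.2,0,0,0,-0.14,6.2,-2.74,-3.91,0,0,6.2,-2.74,-3.91,0,0],
)

```text
clock: 1.12
eef_pos: [0.2093, 0.4084, 0.2312]
tool_rot: [-0.07, 0.998, -0.0, 0.0]
ft_force: [1.3, 0.0, -0.5]
grip_width: 0.0621
grasp_force: 0.0
```

Request:
carry_out(
  increments=[6.2,-2.74,-3.91,0,0,6.2,-2.74,-3.91,0,0,6.2,-2.74,-3.91,0,0,6.2,-2.74,-3.91,0,0,6.2,-2.74,-3.91,0,0],
)

```text
clock: 1.75
eef_pos: [0.3725, 0.233, 0.2316]
tool_rot: [-0.069, 0.998, 0.0, 0.0]
ft_force: [0.3, 1.1, 0.5]
grip_width: 0.0624
grasp_force: 0.0
```

Request:
carry_out(
  increments=[6.2,-2.74,-3.91,0,0,6.2,-2.74,-3.91,0,0,6.2,-2.74,-3.91,0,0,6.2,0,0,0,0,6.2,0,0,0,0],
)

```text
clock: 2.38
eef_pos: [0.4687, 0.1294, 0.2311]
tool_rot: [-0.069, 0.998, 0.0, -0.0]
ft_force: [0.4, -0.1, 0.7]
grip_width: 0.0618
grasp_force: 0.0
```

```bash
cat >> h.py <<'E'
def go(t,yaw=None):
    o=bot.get_obs(); M=R.from_quat(o["tool_rot"]).as_matrix()
    print("tcp",np.round(o["eef_pos"],4),"yaw_y",np.arctan2(M[1,1],M[0,1]).round(3),"shift cm",(M.T@(np.array(t)-o["eef_pos"])*100).round(2),"F",np.round(o["ft_force"],1),"w",round(o["grip_width"],4),"g",o["grasp_force"],"t",o["clock"],"zdir",M[:,2].round(3))
E
python3 - <<'E'
from h import *
go([.470,.130,.230])
c=bot.camera("wrist"); P,u,v=cloud(c); px=c["pixels"][v,u].astype(int)
red=(px[:,2]>90)&(px[:,1]<60)&(px[:,0]<60)&(P[:,2]>.094); r=P[red]
print(len(r),r.min(0),r.max(0),cv2.minEnclosingCircle((r[:,:2]*1000).astype(np.float32)))
cv2.imwrite("pics/d.png",c["pixels"])
E
```

```text
tcp [0.4687 0.1294 0.2311] yaw_y 1.708 shift cm [-0.14  0.04  0.11] F [ 0.4 -0.1  0.7] w 0.0618 g 0.0 t 2.375 zdir [-0.001  0.    -1.   ]
1089 [0.45073959 0.11143925 0.09408141] [0.48498409 0.14510022 0.10277874] ((468.22186279296875, 128.61734008789062), 17.570215225219727)
```

View pics/d.png

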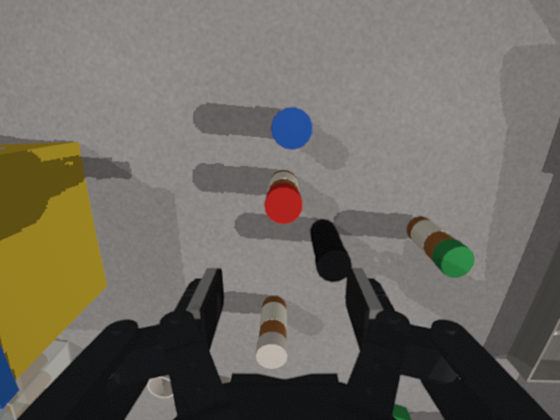

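The wrist view shows the red cap at (283,203), on the fingers' centre line, at (0.468, 0.129). The black bottle at (330,250) is clear of the finger paths. Now down and grip.

Request:
carry_out(
  increments=[6.2,0,0,4.5,0,6.2,0,0,4.5,0,6.2,0,0,4.3,0,6.2,0,0,3,0,6.2,0,0,0,0],
)

```text
clock: 3.05
eef_pos: [0.4661, 0.1299, 0.0664]
tool_rot: [-0.07, 0.998, -0.0, -0.003]
ft_force: [0.3, -0.1, 0.3]
grip_width: 0.0621
grasp_force: 0.0
```

Request:
carry_out(
  increments=[3,0,0,0,0,3,0,0,0,0,3,0,0,0,0,3,0,0,0,0,3,0,0,0,0],
)

```text
clock: 3.68
eef_pos: [0.4705, 0.13, 0.0702]
tool_rot: [-0.069, 0.998, 0.001, 0.002]
ft_force: [-1.3, 0.3, 7.8]
grip_width: 0.0346
grasp_force: 59.8
```

Request:
carry_out(
  increments=[3,0,0,-3,0,3,0,0,-5.5,0,3,0,0,-5.5,0,3,0,0,-5.5,0,3,0,0,-5,0],
)

```text
clock: 4.3
eef_pos: [0.469, 0.1292, 0.316]
tool_rot: [-0.069, 0.998, 0.0, 0.001]
ft_force: [1.3, 0.5, -1.0]
grip_width: 0.0344
grasp_force: 59.9
```

```bash
python3 - <<'E'
from h import *
go([.564,-.210,.315])
E
```

```text
tcp [0.469  0.1292 0.316 ] yaw_y 1.709 shift cm [ -4.75 -34.9    0.1 ] F [ 1.3  0.5 -1. ] w 0.0344 g 59.85174536705017 t 4.3 zdir [ 0.002  0.001 -1.   ]
```

Request:
carry_out(
  increments=[3,-0.3,-2.4,0,0,3,-0.6,-4.4,0,0,3,-0.6,-4.4,0,0,3,-0.6,-4.4,0,0,3,-0.6,-4.4,0,0],
)

```text
clock: 4.92
eef_pos: [0.5235, -0.0665, 0.3137]
tool_rot: [-0.069, 0.998, -0.0, 0.0]
ft_force: [0.4, 0.9, -0.5]
grip_width: 0.0342
grasp_force: 59.9
```

Request:
carry_out(
  increments=[3,-0.6,-4.4,0,0,3,-0.6,-4.4,0,0,3,-0.55,-4,0,0,3,-0.3,-2.1,0,0,3,0,0,0,0],
)

```text
clock: 5.55
eef_pos: [0.5641, -0.2114, 0.3127]
tool_rot: [-0.068, 0.998, 0.0, -0.0]
ft_force: [0.1, 0.9, -1.7]
grip_width: 0.0344
grasp_force: 59.9
```

```bash
python3 - <<'E'
from h import *
go([.564,-.210,.270])
c=bot.camera("side"); P,u,v=cloud(c); px=c["pixels"][v,u].astype(int); 
red=(px[:,2]>90)&(px[:,1]<60)&(px[:,0]<60)&(P[:,2]>.2)&(abs(P[:,0]-.56)<.06)
r=P[red]; print(red.sum(),r.min(0),r.max(0))
cv2.imwrite("pics/e.png",cv2.resize(c["pixels"][0:240,200:440],None,fx=2.5,fy=2.5))
near=(P[:,2]>.19)&(P[:,2]<.21)&(abs(P[:,0]-.565)<.16)&(abs(P[:,1]+.21)<.16)
print(cv2.minAreaRect((P[near,:2]*1000).astype(np.float32)))
E
```

```text
tcp [ 0.5641 -0.2114  0.3127] yaw_y 1.706 shift cm [-0.01  0.14  4.27] F [ 0.1  0.9 -1.7] w 0.0344 g 59.90543603897095 t 5.55 zdir [-0.001  0.    -1.   ]
124 [ 0.5433028  -0.22545674  0.24432767] [ 0.56971884 -0.19336028  0.34357959]
((563.1971435546875, -209.05819702148438), (213.1897430419922, 214.67257690429688), 7.984814643859863)
```

View pics/e.png

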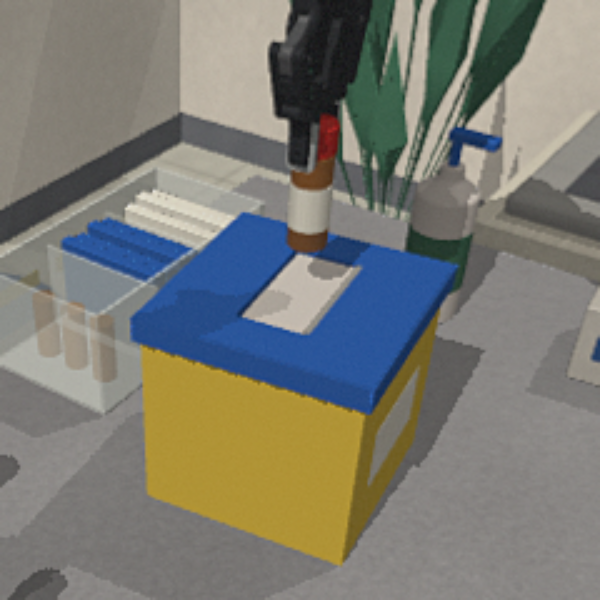

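The held bottle is upright, red cap at (328,138) and underside at (307,245), hovering above the white flap at (300,293). Its underside is about 69 mm below the TCP, so the goal is TCP z of about 0.169.

Request:
carry_out(
  increments=[3,0,0.1,2.5,0,3,0,0,1.5,0,3,0,0,1.5,0,3,0,0,1.5,0,3,0,0,1,0],
)

```text
clock: 6.22
eef_pos: [0.5643, -0.2079, 0.233]
tool_rot: [-0.07, 0.998, 0.0, 0.0]
ft_force: [1.3, -0.1, -1.0]
grip_width: 0.0344
grasp_force: 60.1
```

Request:
carry_out(
  increments=[3,0,0,1.3,0,3,0,0,1.3,0,3,0,0,1.3,0,3,0,0,1,0,3,0,0,0.5,0],
)

```text
clock: 6.85
eef_pos: [0.5637, -0.2087, 0.1783]
tool_rot: [-0.069, 0.998, 0.0, -0.001]
ft_force: [1.2, 0.2, -0.7]
grip_width: 0.0342
grasp_force: 60.1
```

```bash
python3 - <<'E'
from h import *
go([.564,-.210,.169])
E
```

```text
tcp [ 0.5637 -0.2087  0.1783] yaw_y 1.709 shift cm [-0.02 -0.13  0.93] F [ 1.2  0.2 -0.7] w 0.0342 g 60.0868821144104 t 6.85 zdir [-0.001  0.    -1.   ]
```

Request:
carry_out(
  increments=[3,0,0,0.6,0,3,0,-0.1,0.3,0,3,0,0,0,0,3,0,0,0,0,3,0,0,0,0],
)

```text
clock: 7.48
eef_pos: [0.5644, -0.2098, 0.1706]
tool_rot: [-0.069, 0.998, -0.0, 0.0]
ft_force: [0.9, -0.5, -1.6]
grip_width: 0.0343
grasp_force: 60.0
```

```bash
python3 - <<'E'
from h import *
go([.564,-.210,.169])
c=bot.camera("scene"); d=bot.camera("side")
cv2.imwrite("pics/f.png",np.hstack([cv2.resize(c["pixels"][100:300,60:260],(400,400)),cv2.resize(d["pixels"][20:220,220:420],(400,400))]))
E
```

```text
tcp [ 0.5644 -0.2098  0.1706] yaw_y 1.709 shift cm [ 0.04 -0.01  0.16] F [ 0.9 -0.5 -1.6] w 0.0343 g 60.03615617752075 t 7.475 zdir [ 0. -0. -1.]
```

View pics/f.png

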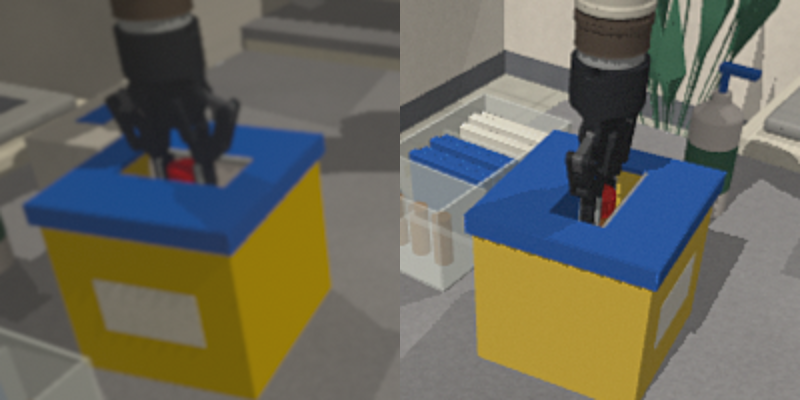

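The flap is swung down and the red cap is level with the lid at (180,170) left and (607,205) right, with the fingers in the slot. Releasing.

Request:
carry_out(
  increments=[6.8,0,0,0,0,6.8,0,0,0,0,6.8,0,0,0,0,6.8,0,0,0,0,6.8,0,0,0,0],
)

```text
clock: 8.2
eef_pos: [0.5644, -0.2099, 0.1705]
tool_rot: [-0.069, 0.998, -0.0, 0.0]
ft_force: [0.9, 0.6, 2.0]
grip_width: 0.0679
grasp_force: 0.8
```

Request:
carry_out(
  increments=[6.8,0,0,-1.5,0,6.8,0,0,-2.5,0,6.8,0,0,-4,0,6.8,0,0,-4,0,6.8,0,0,-3,0],
)

```text
clock: 8.82
eef_pos: [0.564, -0.2099, 0.3232]
tool_rot: [-0.069, 0.998, -0.001, 0.001]
ft_force: [0.9, -0.5, -0.4]
grip_width: 0.0682
grasp_force: 0.0
```

```bash
python3 - <<'E'
from h import *
go([.564,-.210,.32])
c=bot.camera("scene"); d=bot.camera("side")
for q in (c,d):
    P,u,v=cloud(q); m=(np.hypot(P[:,0]-.645,P[:,1]-.14)<.035)&(P[:,2]>.094); print(P[m].mean(0).round(3),m.sum())
    m=(abs(P[:,0]-.563)<.025)&(abs(P[:,1]+.21)<.05)&(P[:,2]<.22); print("flap z",np.percentile(P[m,2],[2,50,98]).round(4))
cv2.imwrite("pics/g.png",np.hstack([cv2.resize(c["pixels"][100:300,60:260],(400,400)),cv2.resize(d["pixels"][20:220,220:420],(400,400))]))
E
```

```text
tcp [ 0.564  -0.2099  0.3232] yaw_y 1.709 shift cm [ 0.   -0.01  0.32] F [ 0.9 -0.5 -0.4] w 0.0682 g 0.0 t 8.825 zdir [ 0.002 -0.001 -1.   ]
[0.647 0.14  0.101] 318
flap z [0.1988 0.2001 0.2023]
[0.642 0.141 0.099] 238
flap z [0.1957 0.1972 0.1989]
```

View pics/g.png

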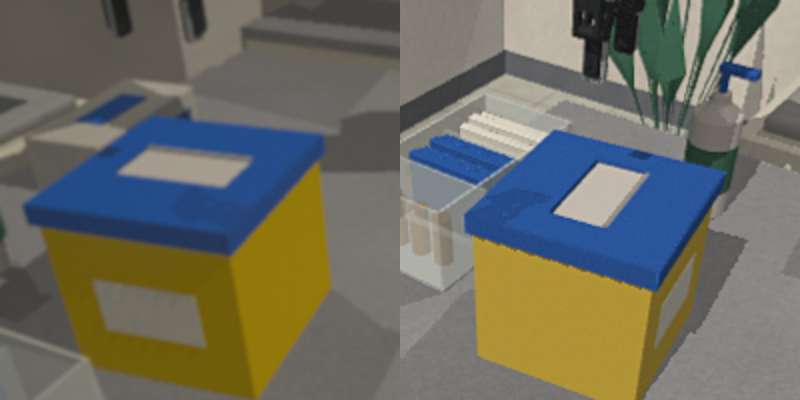

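The flap is shut and level at (185,167) left and (602,195) right. The gripper is empty and clear of the bin, and the white-capped bottle hasn't moved. Handing in.

```bash
python3 -c "
from workcell import bot
print(bot.job_done())"
```

```text
the job is handed in; nothing more can be done
None
```

I pushed the red-capped bottle down through the flap while holding it upright and let go inside the bin; the flap sprang shut, the white-capped bottle stayed where it was, and I handed the job in at about 9 s (no verdict was returned).

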